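# Pin the flatbread press back together after washing

### The job

The flatbread press has been taken apart for washing. Slide its upper plate home so that its knuckle sits between the two knuckles of the lower plate with the holes in line, then push the hinge pin right through all three until its grip is up against the outer knuckle, and let go. Leave everything else on the worktop where it stands.

Things in the scene. Friction and masses are not known exactly. Their poses are not given: they have to be found in the camera images.
- press_base: Lower half of an aluminium flatbread press: flat round plate, 184 mm across, top 18 mm above the worktop, held fast by suction feet. Origin: on the worktop under the plate's centre; x points to its hinge. Two round knuckles (22 mm across, 12 mm wide, bore 13 mm along y) stand there: inner faces at y = -15 and 15 mm, outer faces at -27 and 27 mm. They reach 43 mm above the worktop.
- hinge_mid (a point): Middle of the hinge line: on the axis of the lower half's bores, halfway between its two knuckles, at x = 118, y = 0, z = 32 mm of press_base. Behind it, at x = 129 mm, an upright web closes the gap between the knuckles: the upper half's knuckle strikes it just when the three bores are in line. Horns in front of the knuckles, from x = 99 mm, flare the gap open from 30 to about 40 mm as a lead-in.
- mouth_a (a point): Centre of the bore's mouth on the outer face of the lower half's knuckle on the side nearer the robot (y = -27 mm of press_base); the open side to pin from.
- mouth_b (a point): Centre of the bore's mouth on the outer face of the lower half's other knuckle, on the far side (y = 27 mm of press_base).
- press_lid: Upper half, loose, 0.4 to 0.8 kg: round plate, 176 mm across, 9 to 11 mm thick, lying flat on the lower one, slid 34 to 48 mm back from the hinge, up to 5 mm aside and 0.1 rad askew. Origin: centre of its underside. x points to its knuckle; a black handle reaches to x = -215 mm. Seated, it still lies flat, its origin 18 mm straight above press_base's and its x axis the same way as press_base's.
- lid_eye (a point): Middle of the upper half's knuckle, on the axis of its bore: 118 mm along x from press_lid's origin, 14 mm above its underside. The knuckle is a tube 22 mm across, 27 mm wide along y, bore 13 mm; it goes into the 30 mm gap between the lower half's knuckles. Sliding the upper half over the lower takes 2 to 6 N.
- lid_spine (a point): Top of the upper half's spine, above the plate's centre: 32 mm above press_lid's underside, 50 mm above the worktop. The spine is 14 mm wide (along y), runs from x = -85 to 75 mm and stands 23 mm above the plate beside it (four low ribs there rise 3 mm): grasp it from above, fingers closing along press_lid's y.
- hinge_pin: Loose steel hinge pin, 98 mm long, 0.07 kg, flat on the worktop right of the press. Origin: on its axis at the shoulder, 5 mm above the worktop. Along +x the round shank, 64 mm long, 10 mm thick, the last 10 mm tapering to 4 mm; along -x the flat thumb grip, 34 mm long, 18 mm wide (y), 10 mm thick (z), too wide to enter the bores.
- pin_tip (a point): The tapered end of the pin's shank, on its axis, 64 mm from the shoulder.
- flour_tub: Clear square storage jar of flour with a lid, 100 x 100 x 106 mm; a bystander. Origin: centre of its underside.
- dish: Empty square white porcelain dish, 130 x 140 x 29 mm; a bystander. Origin: centre of its underside.
- mug: Plain grey mug with a handle, 78 x 110 x 97 mm; a bystander. Origin: centre of its underside.
- timer: Red and white wind-up kitchen timer, 67 mm wide and high; a bystander. Origin: centre of its underside.
- salt: Glass salt shaker with a metal top, 44 mm across, 90 mm high; a bystander. Origin: centre of its underside.
- spoon: Steel teaspoon lying flat, 132 x 26 x 9 mm; a bystander. Origin: centre of its underside.

How it is judged:
By the outcome, as a careful person would: the job done as asked, in the order asked, and still so for the second after the job is handed in, with the robot touching nothing.
It also fails if it takes over 51 s, if anything falls off the work surface, if the arm or the gripper's body presses on something with over 40 N, if the wrist force passes 120 N, or if a joint passes its speed limit or range.

### The arm

A 6-joint arm with a two-finger parallel gripper is mounted at the origin on a cart in front of the work surface, level with it; the furniture and walls round the work are solid. World frame = base frame: x ahead of the robot, y to its left, z up, the work surface at z = 0. Lengths are in m, angles in rad, forces in N, time in s.
With the tool pointing down it reaches from about 0.225 to 0.875 m from the base axis. Payload 3.4 kg.
Tool frame: the origin (TCP) lies on the centre line of the jaws, within the pads' length; the fingertips stand 22 mm ahead of it and the grasp point (between the pads) lies 3 mm ahead of it; z points along the fingers, y is the line along which they close (so a half turn about z gives the same grasp; the last joint's range is limited). The gripper opens to 85 mm and grips with 20 to 120 N. Pads are 22 mm wide; open, the fingers measure 114 mm over their backs; the gripper's body (76 mm by 85 mm) begins 54 mm behind the grasp point. The pads swing forward as they close: fully open they stand 13 mm farther back than shut.
Start: joints at [-1.224, 0.276, 1.505, -0, 1.361, -0.121], TCP at [0.259, -0.513, 0.253] pointing down, gripper open.
Joint ranges: [-2.89, 2.89], [-0.75, 2.08], [0.22, 2.7], [-1.18, 4.32], [0.11, 2.71], [-2.7, 2.7]. Speed limits (rad/s): [2.57, 2.57, 3.14, 3.14, 3.14, 3.14].

### API

Orientations are given as a unit quaternion [w, x, y, z].
In Python, from rig import manip, readout, get_image gives the robot as it stands (manip), with the cameras as plain functions and the readings (readout).
- The arm moves only by the shell command python3 steer.py FILE [OPENING] [FORCE], which reads ROWS from the file FILE. ROWS is a JSON list of rows, 1 to 5 of them, each an object with the fields dx, dy, dz (the shift in m), turn (a turn about the tool's z in rad); a field left out counts as zero; each row shifts and turns the commanded pose from where the row before left it, along the tool's axes as they then stand; what a row does not reach is not made up. A row lasts 1/12 s, in which the tool goes at most 0.0417 m and 0.125 rad, less where a joint would pass 70% of its speed; a pose out of reach is approached as far as the arm can. OPENING is the finger opening in m, set as the command begins (- or left out keeps the last). The fingers move at their own pace and stop on an object; FORCE is the grip in N (left out, the last holds). Time passes only in rows, so rows that do not move let the fingers close. It prints the time, the measured TCP pose, the force, the opening and the grip force at its end. Input that does not fit is refused with a message, and nothing moves.
- readout.get_state(): the state, without advancing time (a new reading comes with each control period).
- get_image(name): name is "scene" or "top" or "wrist"; returns a dict with "img" (480x640x3 uint8, red, green, blue), "camera_matrix" (3x3 intrinsics, pixels), "k1" (the pictures are not rectified: a ray, as slopes to the right and down, at radius r is drawn at 1 + k1 r^2 times it, then the intrinsics apply), "T" (4x4, takes a point from camera to world coordinates); the wrist camera has in their place "hand_eye" (4x4, takes a point from camera to tool coordinates, whose origin is the TCP and whose axes are the flange's). Camera axes: x right, y down, z forward; pixel columns grow to the right and rows downward; lengths in m; the calibration is good to about 2 mm. A picture is of the moment at which its call begins: read the wrist's pose just before it. There is no depth.
- manip.sign_off(): hands the job in; it is judged then, once.
The state is a dict: "clock": time; "qpos": joint angles; "qd": joint speeds; "effort": joint torques, N m; "position": TCP position; "ee_rot": TCP orientation; "contact_force": force on the tool from outside, world axes, zero at the start; "moment": the same for the moment, N m; "width": finger opening in m; "gripper_force": force on a finger pad.
Only numpy, scipy, OpenCV 4.12 (cv2) and the standard library are available. Lean on these libraries where they do the work, as an engineer would, in place of code of your own. Each camera call takes 0.05 s, during which the arm holds its last target. There are 200 camera calls.

## Working session

There is one attempt and no reset: what is moved stays moved. The work goes in short steps, Python scripts to look and compute and a shell command to move; the robot and the scene stay as the last step left them, time stands still between calls to the robot, and variables do not carry over. Pictures are saved under pics/ and viewed, at most 13 in all, crops included, and the job is handed in when it is done.

```bash
ls; mkdir -p pics
cat > h.py <<'E'
import numpy as np,cv2
from rig import manip, readout, get_image
from scipy.spatial.transform import Rotation as R
def pose(s):
    T=np.eye(4);q=s["ee_rot"];T[:3,:3]=R.from_quat([q[1],q[2],q[3],q[0]]).as_matrix();T[:3,3]=s["position"];return T
def grab(n,f):
    s=readout.get_state();d=get_image(n)
    T=d["T"] if n!="wrist" else pose(s)@np.array(d["hand_eye"])
    cv2.imwrite(f"pics/{f}.png",d["img"][:,:,::-1])
    np.savez(f"pics/{f}.npz",K=d["camera_matrix"],k1=d["k1"],T=T)
def ray(f,u,v):
    z=np.load(f"pics/{f}.npz");K=z["K"];a=np.array([(u-K[0,2])/K[0,0],(v-K[1,2])/K[1,1]]);p=a.copy()
    for _ in range(20): p=a/(1+z["k1"]*(p@p))
    d=z["T"][:3,:3]@np.array([*p,1]);return z["T"][:3,3],d/np.linalg.norm(d)
def onz(f,u,v,h):
    o,d=ray(f,u,v);return o+d*(h-o[2])/d[2]
def tri(*obs):
    A=np.zeros((3,3));b=np.zeros(3)
    for o in obs:
        c,d=ray(*o);P=np.eye(3)-np.outer(d,d);A+=P;b+=P@c
    return np.linalg.solve(A,b)
def proj(f,X):
    z=np.load(f"pics/{f}.npz");K=z["K"];p=np.linalg.inv(z["T"])@np.array([*X,1]);a=p[:2]/p[2];a=a*(1+z["k1"]*(a@a));return K[:2,:2]@a+K[:2,2]
E
python3 - <<'E'
from h import *
for n in("scene","top","wrist"): grab(n,n+"0"); z=np.load(f"pics/{n}0.npz");print(n,z["T"].round(3).tolist(),z["K"].round(1).tolist())
s=readout.get_state();print({k:np.round(v,3).tolist() for k,v in s.items()})
E
```

```text
pics
rig.py
steer.py
scene [[0.502, -0.451, 0.737, -0.453], [-0.865, -0.257, 0.432, -0.442], [-0.006, -0.855, -0.519, 0.769], [0.0, 0.0, 0.0, 1.0]] [[533.6, 0.0, 317.6], [0.0, 533.6, 228.2], [0.0, 0.0, 1.0]]
top [[0.027, -0.99, 0.141, 0.343], [-1.0, -0.027, 0.005, 0.129], [-0.001, -0.141, -0.99, 1.151], [0.0, 0.0, 0.0, 1.0]] [[453.8, 0.0, 314.8], [0.0, 453.8, 235.7], [0.0, 0.0, 1.0]]
wrist [[0.451, -0.858, -0.246, 0.321], [-0.892, -0.434, -0.123, -0.483], [-0.001, 0.275, -0.961, 0.373], [0.0, 0.0, 0.0, 1.0]] [[330.5, 0.0, 318.8], [0.0, 330.5, 245.6], [0.0, 0.0, 1.0]]
{'clock': 0.15, 'qpos': [-1.224, 0.276, 1.506, -0.0, 1.361, -0.121], 'qd': [-0.001, -0.003, -0.004, -0.001, -0.002, -0.001], 'effort': [0.001, -41.715, -24.603, -0.0, 0.008, 0.0], 'position': [0.259, -0.513, 0.253], 'ee_rot': [-0.001, 0.973, 0.232, -0.0], 'contact_force': [0.409, -0.167, 0.057], 'moment': [-0.031, 0.027, 0.06], 'gripper_force': 0.0, 'width': 0.085}
```

View pics/top0.png

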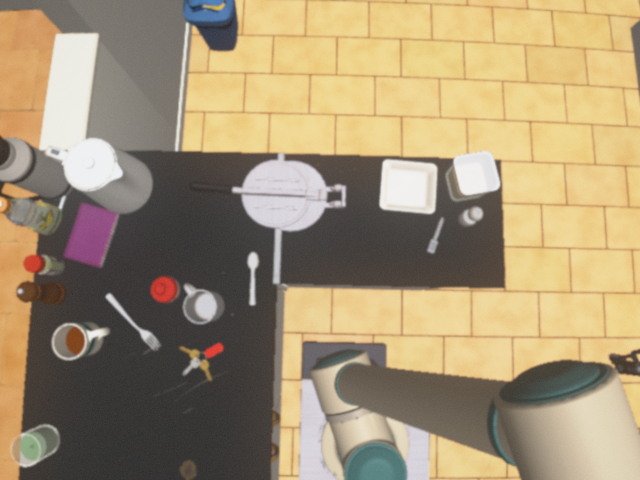

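View pics/scene0.png

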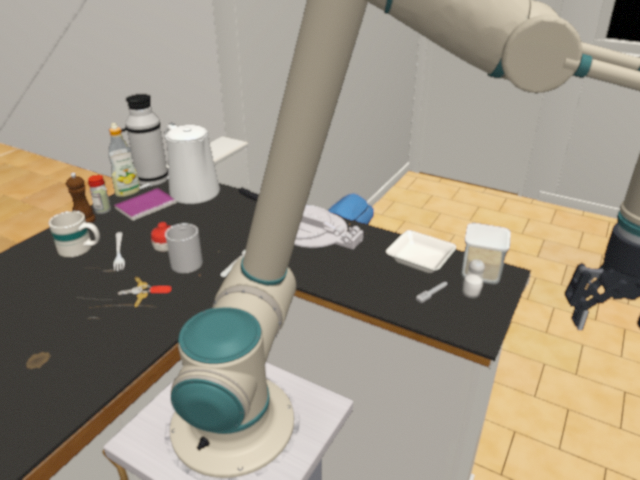

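The top view shows the press at about (285,195), with the hinge at (335,196) pointing right. The pin is at (437,235), with its grip lower at (433,247) and its tip at (441,220). The dish is at (408,187), the tub at (475,172) and the salt at (470,215). The spoon is at (253,278).

Run:
```python
from h import *
for n,u,v,h in [("platec",283,194,.02),("eyeL",329,197,.032),("knuR_out",346,196,.032),("handle end",193,186,.03),("pin grip",432,250,.005),("pin tip",441,219,.005),("dish",408,187,.02),("salt",470,215,.05),("tub",475,172,.1),("spine left",234,191,.05),("spine right",322,196,.05)]:
    print(n,onz("top0",u,v,h).round(3))
T=pose(readout.get_state());print(T.round(3).tolist())
z=np.array(get_image("wrist")["hand_eye"]);print(z.round(4).tolist())
```

```text
platec [0.609 0.219 0.02 ]
eyeL [0.602 0.101 0.032]
knuR_out [0.605 0.058 0.032]
handle end [0.622 0.449 0.03 ]
pin grip [ 0.477 -0.165  0.005]
pin tip [ 0.558 -0.19   0.005]
dish [ 0.636 -0.101  0.02 ]
salt [ 0.562 -0.25   0.05 ]
tub [ 0.658 -0.248  0.1  ]
spine left [0.607 0.339 0.05 ]
spine right [0.599 0.119 0.05 ]
[[0.893, 0.451, -0.0, 0.259], [0.451, -0.893, 0.001, -0.513], [0.0, -0.001, -1.0, 0.253], [0.0, 0.0, 0.0, 1.0]]
[[0.0004, -0.9614, -0.2751, 0.0692], [1.0, 0.0004, 0.0003, 0.001], [-0.0002, -0.2751, 0.9614, -0.1203], [0.0, 0.0, 0.0, 1.0]]
```

```bash
echo '[{"dx": 0.03,"dy": -0.0235},{"dx": 0.03,"dy": -0.0235},{"dx": 0.03,"dy": -0.0235},{"dx": 0.03,"dy": -0.0235},{"dx": 0.03,"dy": -0.0235}]' > next.json && python3 steer.py next.json; echo '[{"dx": 0.03,"dy": -0.0235},{"dx": 0.03,"dy": -0.0235},{"dx": 0.03,"dy": -0.0235},{"dx": 0.03,"dy": -0.0235},{"dx": 0.03,"dy": -0.0235}]' > next.json && python3 steer.py next.json; echo '[{"dx": 0.03,"dy": -0.0235},{"dx": 0.03,"dy": -0.0235},{"turn": 0.117},{"turn": 0.117},{"turn": 0.117}]' > next.json && python3 steer.py next.json; echo '[{"turn": 0.117},{},{}]' > next.json && python3 steer.py next.json; python3 -c "
from h import *
grab('wrist','w1');grab('top','top1')"
```

```text
clock: 0.62
position: [0.3404, -0.3391, 0.2531]
ee_rot: [-0.0, 0.973, 0.231, 0.0]
contact_force: [0.4, 0.6, -0.0]
width: 0.0856
gripper_force: 0.0
clock: 1.03
position: [0.4214, -0.1664, 0.2534]
ee_rot: [0.0, 0.973, 0.232, 0.0]
contact_force: [0.7, -0.6, 0.8]
width: 0.0856
gripper_force: 0.0
clock: 1.45
position: [0.4536, -0.098, 0.2532]
ee_rot: [0.0, 0.998, 0.057, -0.0]
contact_force: [-0.1, -0.2, -0.6]
width: 0.0854
gripper_force: 0.0
clock: 1.7
position: [0.4534, -0.0991, 0.2532]
ee_rot: [-0.0, 1.0, 0.001, -0.0]
contact_force: [-0.2, 0.5, -0.2]
width: 0.0854
gripper_force: 0.0
```

View pics/w1.png

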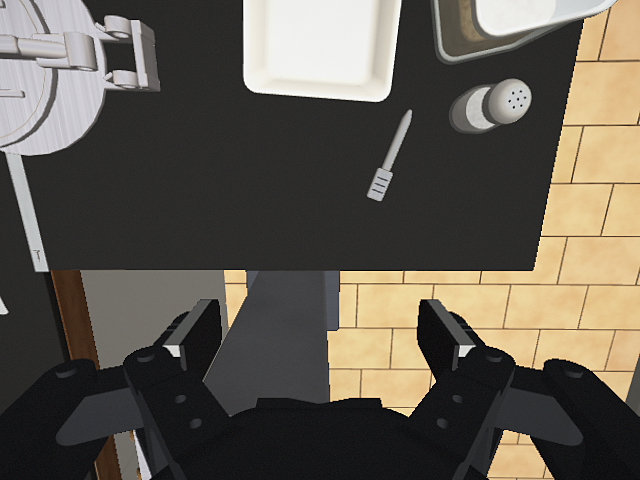

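Wrist view: the pin tip is at (408,111) and the grip end at (376,199). The hinge knuckles are at (115,27) and (120,77), with the web at (147,55). I'll move on to get a second view of both.

```bash
echo '[{"dx": 0.02,"dy": -0.033},{"dx": 0.02,"dy": -0.033},{"dx": 0.02,"dy": -0.033},{},{}]' > next.json && python3 steer.py next.json; python3 -c "
from h import *
grab('wrist','w2')"; echo '[{"dx": 0.02,"dy": -0.033},{"dx": 0.02,"dy": -0.033},{"dx": 0.02,"dy": -0.033},{"dx": 0.015,"dy": -0.03},{"dx": 0.015,"dy": -0.03}]' > next.json && python3 steer.py next.json;  echo '[{"turn": -0.12},{"turn": -0.12},{"turn": -0.12},{"turn": -0.12},{"turn": -0.12}]' > next.json && python3 steer.py next.json >/dev/null; echo '[{"turn": -0.12},{"turn": -0.12},{"turn": -0.12},{"turn": -0.12},{"turn": -0.12}]' > next.json && python3 steer.py next.json > /dev/null; echo '[{"turn": -0.12},{"turn": -0.12},{"turn": -0.12},{},{}]' > next.json && python3 steer.py next.json; python3 -c "
from h import *
grab('wrist','w3')
a=cv2.imread('pics/w2.png')[:330,:]; cv2.imwrite('pics/w2c.png',a)"
```

```text
clock: 2.22
position: [0.514, 0.001, 0.253]
ee_rot: [0.0, 1.0, 0.002, -0.0]
contact_force: [-1.1, -1.0, 0.1]
width: 0.0853
gripper_force: 0.0
clock: 2.68
position: [0.6039, 0.1583, 0.2533]
ee_rot: [0.0, 1.0, -0.001, -0.0]
contact_force: [1.3, -0.3, 0.3]
width: 0.0851
gripper_force: 0.0
clock: 3.93
position: [0.6033, 0.1572, 0.2533]
ee_rot: [0.0, 0.713, 0.702, -0.0]
contact_force: [-0.2, 1.0, -0.2]
width: 0.0853
gripper_force: 0.0
```

View pics/w2.png

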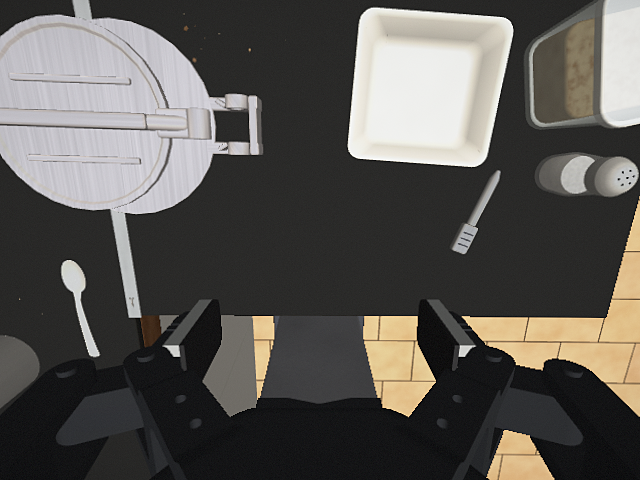

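View pics/w3.png

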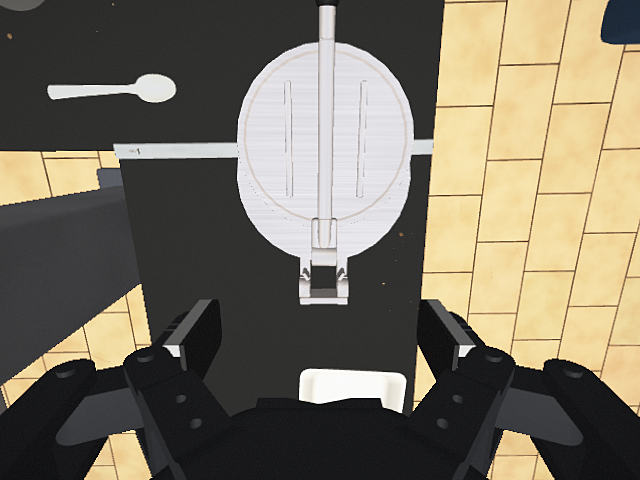

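Third view: the spine runs down from about (327,35) to (325,220). The lid knuckle is at about (324,255), the base knuckles at (307,280) and (342,280), and the web at row 300. I'll enlarge the details in one composite.

Run:
```python
import cv2,numpy as np
a=cv2.imread('pics/w3.png');b=cv2.imread('pics/w2.png')
A=cv2.resize(a[210:310,285:365],None,fx=5,fy=5,interpolation=cv2.INTER_CUBIC)
B=cv2.resize(b[85:165,185:265],None,fx=5,fy=5,interpolation=cv2.INTER_CUBIC)
o=np.zeros((500,800,3),np.uint8);o[:,:400]=A;o[:400,400:]=B
cv2.imwrite('pics/comp.png',o)
```

```text
(no output)
```

View pics/comp.png

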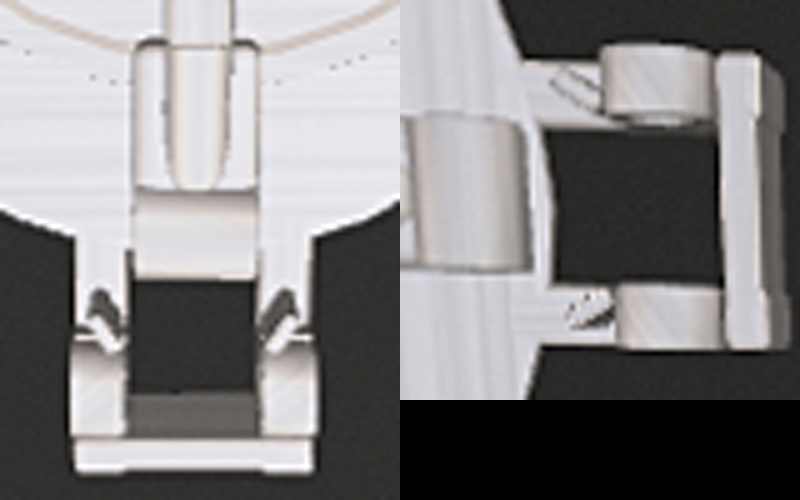

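The composite shows the lid knuckle in w3 at px 311.4–336.8 and the gap at 310.4–337.4. The base outer faces are at 299 and 348.6, and the web top corners are visible in both views.

Run:
```python
from h import *
w3=lambda u,v:("w3",285+u/5,210+v/5)
w2=lambda u,v:("w2",185+(u-400)/5,85+v/5)
for n,a,b in [("web near front",(75,440),(727,348)),("web far front",(313,440),(720,55)),("web near rear",(75,472),(768,348)),("web far rear",(313,472),(762,55)),("lidknuckle front near",(132,278),(530,270)),("lidk front far",(259,278),(522,118))]:
    P=tri(w3(*a),w2(*b));print(n,(P*1000).round(1),[ (proj(f,P)-np.array(p[1:])).round(1).tolist() for f,p in(("w3",w3(*a)),("w2",w2(*b)))])
print("pin tip",tri(("w1",408,111),("w2",497,171)),"grip end",tri(("w1",376,199),("w2",460,252)))
for f,p in(("w1",((408,111),(376,199))),("w2",((497,171),(460,252)))): print(f,[onz(f,*q,.005).round(4).tolist() for q in p])
print("spine",onz("w3",327,40,.05),onz("w3",325,212,.05))
print("spine w2", onz("w2",10,118,.05),onz("w2",150,121,.05))
print("gap edges near/far inner",onz(*w3(127,390),.04),onz(*w3(262,390),.04),"outer",onz(*w3(70,390),.04),onz(*w3(318,390),.04))
print("lid eye", onz(*w3(132,230),.042),onz(*w3(259,230),.042))
```

```text
web near front [580.3  67.6  33.9] [[-0.5, -0.0], [0.0, -0.6]]
web far front [633.6  66.3  32.6] [[-0.6, -0.1], [0.0, -0.8]]
web near rear [580.2  59.6  33.5] [[-0.4, -0.0], [0.0, -0.4]]
web far rear [633.7  58.4  32.5] [[-0.6, -0.1], [0.0, -0.8]]
lidknuckle front near [594.3 105.5  32.9] [[-0.1, -0.0], [-0.0, -0.2]]
lidk front far [621.9 104.8  32.1] [[-0.2, -0.0], [-0.0, -0.3]]
pin tip [ 0.5629662  -0.1922304   0.00592129] grip end [ 0.47201674 -0.16357452  0.00713387]
w1 [[0.5628, -0.1923, 0.005], [0.4718, -0.164, 0.005]]
w2 [[0.5632, -0.1929, 0.005], [0.4713, -0.1645, 0.005]]
spine [0.61271197 0.31668794 0.05      ] [0.60957165 0.16747155 0.05      ]
spine w2 [0.60953185 0.2787333  0.05      ] [0.60867528 0.15425113 0.05      ]
gap edges near/far inner [0.59300377 0.0821476  0.04      ] [0.62243232 0.0817087  0.04      ] outer [0.58057937 0.08233641 0.04      ] [0.63463683 0.0815301  0.04      ]
lid eye [0.5949213  0.11938888 0.042     ] [0.62167516 0.11898867 0.042     ]
```

Measurements:
- **Base:** the web is 53.4 mm wide (54 expected), and hinge_mid is at about (0.607, 0.078).
- **Lid:** lid_eye is at about (0.608, 0.116), so the lid needs to slide about 38 mm. It is almost parallel with the base and with the tool.
- **Pin:** the tip is at (0.563, -0.192) and the grip end at (0.472, -0.164). The length comes out at 95 mm and z at about 6 mm, which is good.

Next I'll grasp the spine.

```bash
echo '[{"dx": 0.013,"dy": 0.0011,"dz": 0.0385},{"dx": 0.013,"dy": 0.0011,"dz": 0.0385},{"dx": 0.013,"dy": 0.0012,"dz": 0.0385},{"dx": 0.013,"dy": 0.0012,"dz": 0.0385},{"dx": 0.013,"dy": 0.0011,"dz": 0.0385}]' > next.json && python3 steer.py next.json .05; echo '[{"dz": 0.004},{},{}]' > next.json && python3 steer.py next.json
```

```text
clock: 4.4
position: [0.61, 0.2236, 0.0595]
ee_rot: [0.0, 0.712, 0.702, 0.0]
contact_force: [0.9, 0.0, 0.3]
width: 0.0501
gripper_force: 0.0
clock: 4.65
position: [0.6108, 0.2232, 0.0578]
ee_rot: [0.001, 0.711, 0.703, 0.0]
contact_force: [-0.6, 0.1, -0.0]
width: 0.05
gripper_force: 0.0
```

```bash
echo '[{"dz": 0.001},{},{},{},{}]' > next.json && python3 steer.py next.json 0 60; echo '[{},{},{},{}]' > next.json && python3 steer.py next.json; python3 -c "
from h import *
grab('wrist','w4');a=cv2.imread('pics/w4.png');cv2.imwrite('pics/w4c.png',cv2.resize(a[180:480,170:470],None,fx=2,fy=2))"
```

```text
clock: 5.07
position: [0.6109, 0.2234, 0.0583]
ee_rot: [0.001, 0.711, 0.703, 0.001]
contact_force: [-1.4, -0.9, 6.4]
width: 0.0123
gripper_force: 62.4
clock: 5.4
position: [0.6109, 0.2234, 0.0583]
ee_rot: [0.001, 0.711, 0.703, 0.001]
contact_force: [-0.7, -2.0, 7.9]
width: 0.0123
gripper_force: 62.4
```

View pics/w4c.png

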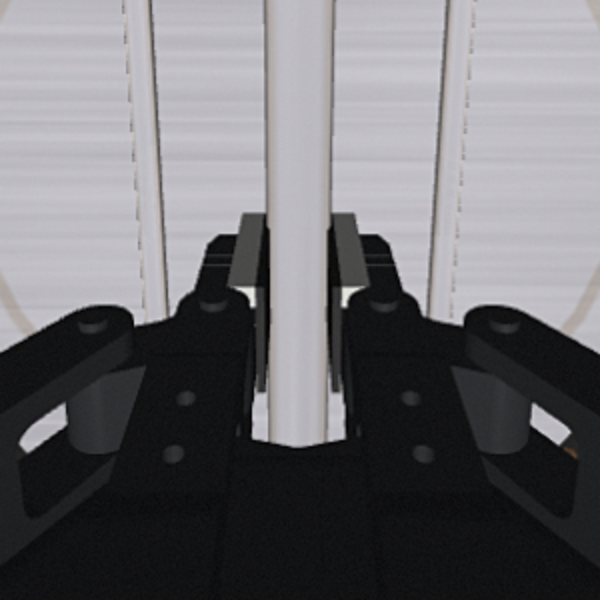

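The pads are square on the spine. I'll take off the vertical preload, then slide.

```bash
echo '[{"dz": -0.0015},{}]' > next.json && python3 steer.py next.json; echo '[{"dx": -0.005},{"dx": -0.005},{"dx": -0.005},{"dx": -0.005},{}]' > next.json && python3 steer.py next.json; echo '[{"dx": -0.003},{"dx": -0.003},{"dx": -0.003},{"dx": -0.003},{}]' > next.json && python3 steer.py next.json
```

```text
clock: 5.62
position: [0.6104, 0.2234, 0.0583]
ee_rot: [0.001, 0.711, 0.703, 0.001]
contact_force: [-0.5, -0.0, 3.1]
width: 0.0124
gripper_force: 61.9
clock: 6.03
position: [0.6104, 0.2045, 0.0583]
ee_rot: [-0.0, 0.711, 0.703, 0.002]
contact_force: [-0.1, 4.6, 4.6]
width: 0.0124
gripper_force: 62.1
clock: 6.45
position: [0.6102, 0.193, 0.0583]
ee_rot: [-0.0, 0.711, 0.703, 0.002]
contact_force: [-0.2, 5.8, 4.0]
width: 0.0124
gripper_force: 62.2
```

```bash
echo '[{"dx": -0.002},{"dx": -0.002},{"dx": -0.002},{}]' > next.json && python3 steer.py next.json; echo '[{"dx": -0.002},{}]' > next.json && python3 steer.py next.json; echo '[{"dx": -0.002},{}]' > next.json && python3 steer.py next.json
```

```text
clock: 6.78
position: [0.6102, 0.1873, 0.0583]
ee_rot: [-0.0, 0.711, 0.703, 0.002]
contact_force: [-0.8, 6.2, 6.1]
width: 0.0124
gripper_force: 62.2
clock: 6.95
position: [0.6101, 0.1855, 0.0583]
ee_rot: [-0.001, 0.711, 0.703, 0.002]
contact_force: [-0.5, 6.5, 4.8]
width: 0.0127
gripper_force: 62.2
clock: 7.12
position: [0.6101, 0.1854, 0.0583]
ee_rot: [-0.002, 0.712, 0.702, 0.003]
contact_force: [-0.1, 11.8, 3.9]
width: 0.0125
gripper_force: 62.0
```

It struck at 38.0 mm, as measured. I'll press a little more to confirm, then look.

```bash
echo '[{"dx": -0.002},{}]' > next.json && python3 steer.py next.json; echo '[{"dx": -0.002},{}]' > next.json && python3 steer.py next.json; echo '[{"dx": 0.003},{}]' > next.json && python3 steer.py next.json
```

```text
clock: 7.28
position: [0.6101, 0.1853, 0.0583]
ee_rot: [-0.003, 0.712, 0.702, 0.005]
contact_force: [-0.4, 16.1, 3.8]
width: 0.012
gripper_force: 61.9
clock: 7.45
position: [0.6101, 0.1852, 0.0583]
ee_rot: [-0.004, 0.712, 0.702, 0.006]
contact_force: [-1.3, 21.9, 2.7]
width: 0.0117
gripper_force: 61.8
clock: 7.62
position: [0.6102, 0.1854, 0.0583]
ee_rot: [-0.002, 0.711, 0.703, 0.004]
contact_force: [-0.9, 13.3, 3.4]
width: 0.0129
gripper_force: 62.0
```

```bash
echo '[{},{},{},{}]' > next.json && python3 steer.py next.json .04; echo '[{"dz": -0.02},{"dx": -0.006,"dz": -0.04},{"dx": -0.006,"dz": -0.04},{"dx": -0.006,"dz": -0.04},{"dx": -0.006,"dz": -0.04}]' > next.json && python3 steer.py next.json ;echo '[{},{}]' > next.json && python3 steer.py next.json
python3 - <<'E'
from h import *
grab('wrist','w5');a=cv2.imread('pics/w5.png');P=proj('w5',(.607,.078,.04));print(P)
u,v=P.astype(int);cv2.imwrite('pics/w5c.png',cv2.resize(a[v-60:v+40,u-60:u+60],None,fx=5,fy=5,interpolation=cv2.INTER_CUBIC));print(u-60,v-60)
E
```

```text
clock: 7.95
position: [0.6092, 0.1799, 0.0569]
ee_rot: [0.0, 0.711, 0.703, -0.001]
contact_force: [0.3, 0.4, 0.6]
width: 0.0399
gripper_force: 0.0
clock: 8.37
position: [0.6087, 0.1556, 0.2388]
ee_rot: [0.0, 0.711, 0.703, -0.001]
contact_force: [1.1, -0.3, -1.1]
width: 0.0401
gripper_force: 0.0
clock: 8.53
position: [0.6107, 0.1559, 0.2406]
ee_rot: [0.002, 0.711, 0.703, 0.002]
contact_force: [-0.5, -0.3, -0.5]
width: 0.04
gripper_force: 0.0
[314.83151572 295.4919567 ]
254 235
```

View pics/w5c.png

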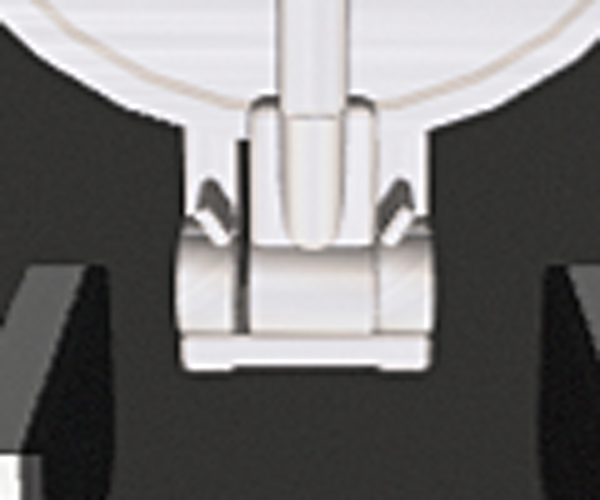

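The lid is seated: its knuckle is between the base knuckles and against the web. Now for the pin.

```bash
echo '[{"dx": -0.0362,"dy": -0.0133},{"dx": -0.0362,"dy": -0.0133},{"dx": -0.0362,"dy": -0.0133},{"dx": -0.0362,"dy": -0.0133},{"dx": -0.0362,"dy": -0.0133}]' > next.json && python3 steer.py next.json >/dev/null;echo '[{"dx": -0.0362,"dy": -0.0133},{"dx": -0.0362,"dy": -0.0133},{"dx": -0.0362,"dy": -0.0133},{"dx": -0.0362,"dy": -0.0133},{"turn": 0.124}]' > next.json && python3 steer.py next.json>/dev/null; echo '[{"turn": 0.124},{"turn": 0.124},{"turn": 0.124},{"turn": 0.124},{"turn": 0.124}]' > next.json && python3 steer.py next.json>/dev/null; echo '[{"turn": 0.124},{"turn": 0.124},{"turn": 0.124},{"turn": 0.124},{"turn": 0.124}]' > next.json && python3 steer.py next.json >/dev/null;echo '[{"turn": 0.124},{"turn": 0.124},{"turn": 0.124},{"turn": 0.124},{}]' > next.json && python3 steer.py next.json;echo '[{}]' > next.json && python3 steer.py next.json
python3 - <<'E'
from h import *
grab('wrist','w6')
a=cv2.imread('pics/w6.png');P=proj('w6',(.518,-.178,.005)).astype(int);print(P)
m=np.zeros(a.shape[:2],np.uint8);cv2.circle(m,tuple(map(int,P)),75,255,-1)
g=cv2.cvtColor(a,cv2.COLOR_BGR2GRAY);b=((g>90)&(m>0)).astype(np.uint8)
n,l,st,c=cv2.connectedComponentsWithStats(b);print(st.tolist(),c.round(1).tolist())
for i in range(1,n):
  if st[i,4]>150: print(i,cv2.minAreaRect(np.argwhere(l==i)[:,::-1].astype(np.float32)),[onz('w6',*p,.005).round(4).tolist() for p in cv2.boxPoints(cv2.minAreaRect(np.argwhere(l==i)[:,::-1].astype(np.float32)))])
cv2.imwrite('pics/w6c.png',cv2.resize(a[P[1]-90:P[1]+90,P[0]-100:P[0]+100],None,fx=3,fy=3))
E
```

```text
clock: 10.67
position: [0.4847, -0.1673, 0.235]
ee_rot: [-0.001, 0.989, -0.151, -0.002]
contact_force: [-0.1, -0.9, -0.3]
width: 0.0402
gripper_force: 0.0
clock: 10.75
position: [0.485, -0.1674, 0.2355]
ee_rot: [-0.0, 0.989, -0.148, -0.002]
contact_force: [0.6, -0.1, 0.1]
width: 0.0402
gripper_force: 0.0
[318 185]
[[0, 0, 640, 480, 305528], [253, 118, 37, 32, 574], [363, 125, 15, 15, 41], [308, 137, 18, 95, 1057]] [[319.6, 239.9], [273.9, 134.7], [368.7, 132.3], [317.4, 190.7]]
1 ((271.9230651855469, 136.8845977783203), (18.582456588745117, 44.93071746826172), 56.3099365234375) [[0.5803, -0.123, 0.005], [0.5916, -0.1666, 0.005], [0.5749, -0.1719, 0.005], [0.5631, -0.1278, 0.005]]
3 ((316.5, 184.0), (94.0, 17.0), 90.0) [[0.5669, -0.1822, 0.005], [0.5619, -0.1986, 0.005], [0.4687, -0.1706, 0.005], [0.4742, -0.1529, 0.005]]
```

View pics/w6c.png

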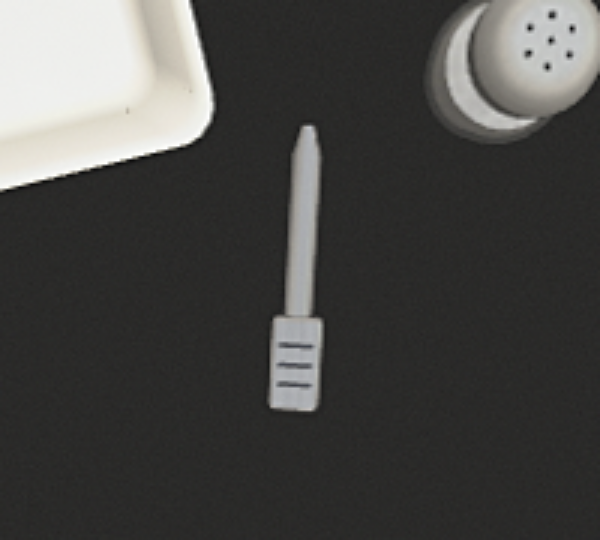

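The tip is at (320.7,136.7), the shoulder at (317.3,200.7) and the grip end at (316.3,231.7). The pin is almost in line with the tool.

Run:
```python
from h import *
t,s,e=[onz('w6',*p,.007) for p in((320.7,136.7),(317.3,200.7),(316.3,231.7))]
g=s+17*(s-t)/64; d=t-e;print(t,s,e,"grip",g,np.linalg.norm(d),np.arctan2(d[1],d[0]),np.linalg.norm(t-s))
T=pose(readout.get_state());print("yaw",np.arctan2(T[1,0],T[0,0]));print("in tool",T[:3,:3].T@(g-T[:3,3]))
print("heights 2 view",tri(("w1",408,111),("w2",497,171),("w6",320.7,136.7)),tri(("w1",376,199),("w2",460,252),("w6",316.3,231.7)))
# hinge refine with w3,w2,w5
w5=lambda u,v:("w5",254+u/5,235+v/5)
print("outer near/far w5",onz(*w5(176,290),.04),onz(*w5(436,290),.04),"web front",onz(*w5(185,335),.0335),onz(*w5(432,335),.0335), "lid knuckle",onz(*w5(248,290),.042),onz(*w5(375,290),.042))
```

```text
[ 0.56337838 -0.19448294  0.007     ] [ 0.50311158 -0.17241354  0.007     ] [ 0.47123319 -0.16148825  0.007     ] grip [ 0.48710321 -0.16655136  0.007     ] 0.09787433276729314 -0.3438484369821142 0.06418056206526809
yaw -0.2973042938100452
in tool [ 0.00219429 -0.00137904  0.22887992]
heights 2 view [ 0.56323723 -0.19404132  0.00186691] [ 0.4726125  -0.16223301  0.01092958]
outer near/far w5 [0.58008501 0.08125878 0.04      ] [0.63481176 0.08043949 0.04      ] web front [0.58103259 0.06777661 0.0335    ] [0.63450393 0.06696384 0.0335    ] lid knuckle [0.59532081 0.08192216 0.042     ] [0.62188983 0.08152488 0.042     ]
```

```bash
echo '[{"dx": 0.0005,"dy": -0.0003,"dz": 0.04,"turn": 0.02},{"dx": 0.0005,"dy": -0.0003,"dz": 0.04,"turn": 0.02},{"dx": 0.0005,"dy": -0.0003,"dz": 0.04},{"dx": 0.0005,"dy": -0.0003,"dz": 0.04},{"dz": 0.035}]' > next.json && python3 steer.py next.json; echo '[{},{}]' > next.json && python3 steer.py next.json
python3 - <<'E'
from h import *
T=pose(readout.get_state());print("yaw",np.arctan2(T[1,0],T[0,0]));print("in tool",T[:3,:3].T@(np.array([.487,-.1665,.005])-T[:3,3]))
E
```

```text
clock: 11.22
position: [0.4872, -0.1668, 0.0399]
ee_rot: [-0.0, 0.986, -0.168, -0.001]
contact_force: [-0.3, -0.4, -0.3]
width: 0.04
gripper_force: 0.0
clock: 11.38
position: [0.4867, -0.1666, 0.0408]
ee_rot: [-0.001, 0.986, -0.169, -0.003]
contact_force: [1.5, -0.5, 1.0]
width: 0.0397
gripper_force: 0.0
yaw -0.3388167401898868
in tool [ 0.00040104 -0.00015602  0.03578487]
```

```bash
echo '[{"dz": 0.0165},{},{}]' > next.json && python3 steer.py next.json; echo '[{},{},{},{},{}]' > next.json && python3 steer.py next.json 0 60
```

```text
clock: 11.63
position: [0.4891, -0.1678, 0.0275]
ee_rot: [0.0, 0.986, -0.169, 0.001]
contact_force: [-0.3, -0.8, 0.6]
width: 0.04
gripper_force: 0.0
clock: 12.05
position: [0.4893, -0.1678, 0.0279]
ee_rot: [0.001, 0.986, -0.169, 0.002]
contact_force: [-1.0, 1.4, 7.3]
width: 0.0153
gripper_force: 58.4
```

The grip is shallow, with the tips at about 6 mm. I'll regrasp about 3 mm lower and 2 mm further back.

```bash
echo '[{},{},{}]' > next.json && python3 steer.py next.json .035;  echo '[{"dx": -0.003,"dz": 0.003},{},{}]' > next.json && python3 steer.py next.json; echo '[{},{},{},{},{}]' > next.json && python3 steer.py next.json 0 80
```

```text
clock: 12.3
position: [0.4884, -0.1674, 0.0263]
ee_rot: [0.0, 0.986, -0.169, 0.0]
contact_force: [0.1, -0.0, -1.0]
width: 0.0347
gripper_force: 0.0
clock: 12.55
position: [0.4847, -0.166, 0.0224]
ee_rot: [-0.0, 0.986, -0.169, -0.001]
contact_force: [0.2, 0.1, 0.3]
width: 0.0351
gripper_force: 0.0
clock: 12.97
position: [0.4855, -0.1663, 0.023]
ee_rot: [0.0, 0.986, -0.169, 0.0]
contact_force: [-0.1, 0.4, 3.1]
width: 0.0153
gripper_force: 78.6
```

```bash
echo '[{"dz": -0.02},{"dz": -0.03},{"dz": -0.03},{"dx": -0.0135,"dy": -0.0326},{"dx": -0.0135,"dy": -0.0326}]' > next.json && python3 steer.py next.json; echo '[{"dx": -0.0135,"dy": -0.0326},{"dx": -0.0135,"dy": -0.0326},{"dx": -0.0135,"dy": -0.0326},{"dx": -0.0135,"dy": -0.0326},{"dx": -0.0135,"dy": -0.0326}]' > next.json && python3 steer.py next.json; echo '[{"turn": -0.108},{"turn": -0.108},{"turn": -0.108},{},{}]' > next.json && python3 steer.py next.json
python3 - <<'E'
from h import *
T=pose(readout.get_state());print(T.round(4).tolist(),"yaw",np.arctan2(T[1,0],T[0,0]))
grab('wrist','w7');grab('scene','s7')
for n,X in(("mouth",(.58,.0787,.032)),("tip exp",(T@[.083,.0005,.018,1])[:3])): print(n,proj('w7',X),proj('s7',X),X)
E
```

```text
clock: 13.38
position: [0.4838, -0.0971, 0.1047]
ee_rot: [0.001, 0.985, -0.171, 0.003]
contact_force: [0.8, 0.9, -1.2]
width: 0.0153
gripper_force: 78.3
clock: 13.8
position: [0.4719, 0.082, 0.1026]
ee_rot: [0.0, 0.986, -0.169, -0.0]
contact_force: [1.7, 0.5, -0.9]
width: 0.0152
gripper_force: 78.3
clock: 14.22
position: [0.4723, 0.0804, 0.1025]
ee_rot: [0.0, 1.0, -0.009, -0.0]
contact_force: [-0.6, 0.9, -0.6]
width: 0.0153
gripper_force: 78.4
[[0.9998, -0.0188, -0.0003, 0.4723], [-0.0188, -0.9998, -0.0001, 0.0804], [-0.0003, 0.0001, -1.0, 0.1025], [0.0, 0.0, 0.0, 1.0]] yaw -0.018754989025376097
mouth [315.97907378  74.73177069] [345.89701816 239.80201555] (0.58, 0.0787, 0.032)
tip exp [317.05565021 115.51602925] [341.8578216  226.65768206] [0.55524393 0.07836969 0.08449506]
```

View pics/w7.png

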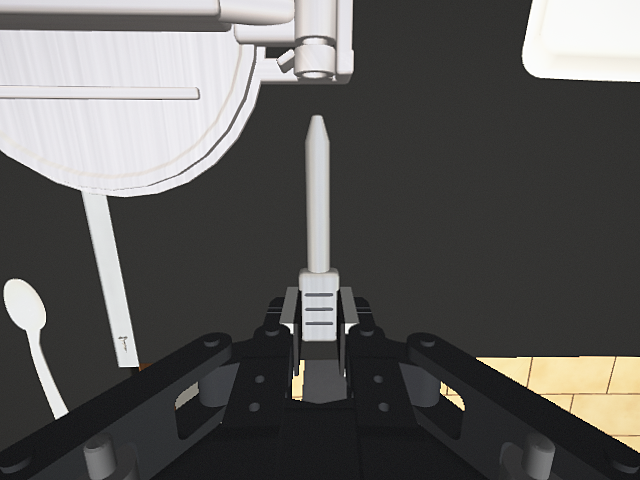

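The tip is at (317,115), as predicted (317,115.5). The near knuckle is centred at about (316,73), against a predicted mouth of (316,75). Everything agrees, so I'll lower to axis height.

```bash
echo '[{"dz": 0.02},{"dz": 0.02},{"dz": 0.0125},{},{}]' > next.json && python3 steer.py next.json
python3 - <<'E'
from h import *
T=pose(readout.get_state());print(T.round(4).tolist());grab('wrist','w8');a=cv2.imread('pics/w8.png')
E=np.linalg.inv(T)
print("mouth in tool",(E@[.58,.0787,.032,1]).round(4),"inner end",(E@[.634,.0778,.032,1]).round(4))
for p in((.083,.0005,.018),(.0186,0,.018)):
  u,v=proj('w8',(T@[*p,1])[:3]);print("tip/shoulder exp",u,v)
u,v=proj('w8',(.58,.0787,.032));print("mouth",u,v)
cv2.imwrite('pics/w8c.png',cv2.resize(a[0:300,220:420],None,fx=2,fy=2,interpolation=cv2.INTER_CUBIC))
E
```

```text
clock: 14.73
position: [0.472, 0.0801, 0.0499]
ee_rot: [0.0, 1.0, -0.009, -0.001]
contact_force: [0.2, -0.0, 0.0]
width: 0.0154
gripper_force: 78.4
[[0.9998, -0.0178, -0.0016, 0.472], [-0.0178, -0.9998, -0.0001, 0.0801], [-0.0016, 0.0001, -1.0, 0.0499], [0.0, 0.0, 0.0, 1.0]]
mouth in tool [ 1.08e-01 -5.00e-04  1.77e-02  1.00e+00] inner end [ 1.62e-01 -6.00e-04  1.76e-02  1.00e+00]
tip/shoulder exp 317.05563932670594 115.5138151395324
tip/shoulder exp 316.0824700955342 270.6691142083675
mouth 314.15988260278954 42.12749671461188
```

View pics/w8c.png

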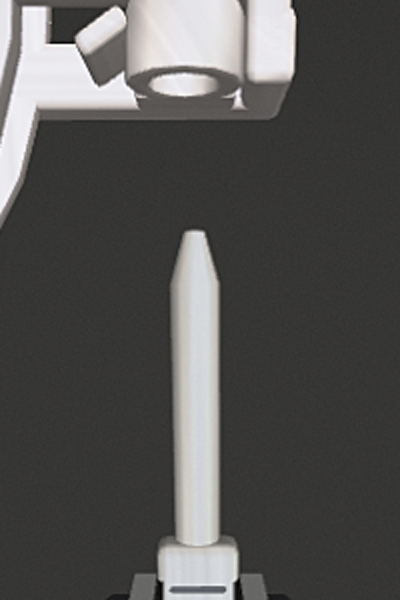

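The bore is at px (312,42) and the tip at (317.5,116). The pin sits about 2 mm right of the bore axis, and the height matches. I'll shift left 2 mm and enter gently.

```bash
echo '[{"dy": -0.0022},{"dx": 0.008},{"dx": 0.008},{"dx": 0.006},{}]' > next.json && python3 steer.py next.json; echo '[{"dx": 0.004},{"dx": 0.004},{"dx": 0.004},{}]' > next.json && python3 steer.py next.json
```

```text
clock: 15.2
position: [0.4975, 0.0822, 0.051]
ee_rot: [0.0, 1.0, -0.008, 0.002]
contact_force: [0.8, 0.2, -0.5]
width: 0.0155
gripper_force: 78.4
clock: 15.53
position: [0.5077, 0.082, 0.0504]
ee_rot: [0.0, 1.0, -0.008, 0.001]
contact_force: [1.1, -0.0, -0.1]
width: 0.0155
gripper_force: 78.4
```

```bash
echo '[{"dx": 0.005},{"dx": 0.005},{}]' > next.json && python3 steer.py next.json;echo '[{"dx": 0.005},{"dx": 0.005},{}]' > next.json && python3 steer.py next.json; echo '[{"dx": 0.005},{"dx": 0.005},{}]' > next.json && python3 steer.py next.json | sed -n 2,4p
```

```text
clock: 15.78
position: [0.5181, 0.0818, 0.0505]
ee_rot: [0.0, 1.0, -0.008, 0.001]
contact_force: [-0.6, 0.1, -0.6]
width: 0.0154
gripper_force: 78.4
clock: 16.03
position: [0.5281, 0.0816, 0.0505]
ee_rot: [0.0, 1.0, -0.008, 0.001]
contact_force: [1.2, 0.9, -0.6]
width: 0.0152
gripper_force: 78.4
position: [0.5381, 0.0815, 0.0504]
ee_rot: [0.0, 1.0, -0.008, 0.001]
contact_force: [-0.6, -0.3, -0.1]
```

```bash
echo '[{"dx": 0.005},{"dx": 0.005},{}]' > next.json && python3 steer.py next.json| sed -n 2,4p;echo '[{"dx": 0.004},{"dx": 0.004},{}]' > next.json && python3 steer.py next.json| sed -n 2,4p; echo '[{"dx": 0.002},{"dx": 0.002},{}]' > next.json && python3 steer.py next.json | sed -n 2,4p;echo '[{"dx": 0.001},{"dx": 0.001},{}]' > next.json && python3 steer.py next.json | sed -n 2,4p
```

```text
position: [0.548, 0.0813, 0.0504]
ee_rot: [0.0, 1.0, -0.008, 0.001]
contact_force: [0.6, 0.1, -0.9]
position: [0.5557, 0.0812, 0.0504]
ee_rot: [0.0, 1.0, -0.008, 0.001]
contact_force: [-0.4, 1.0, -1.0]
position: [0.5589, 0.0812, 0.0503]
ee_rot: [0.0, 1.0, -0.008, 0.0]
contact_force: [-0.1, 0.3, -0.5]
position: [0.5605, 0.0811, 0.0503]
ee_rot: [0.0, 1.0, -0.008, 0.0]
contact_force: [0.2, 0.0, -0.9]
```

```bash
for i in 1; do echo '[{"dx": 0.001},{"dx": 0.001},{}]' > next.json && python3 steer.py next.json | sed -n 2,4p;done; echo '[{"dx": 0.002},{}]' > next.json && python3 steer.py next.json | sed -n 2,4p;  echo '[{"dx": 0.002},{}]' > next.json && python3 steer.py next.json | sed -n 2,4p
```

```text
position: [0.5608, 0.0811, 0.05]
ee_rot: [0.0, 1.0, -0.008, -0.002]
contact_force: [-4.7, -0.4, 1.5]
position: [0.5609, 0.0811, 0.0497]
ee_rot: [0.0, 1.0, -0.008, -0.004]
contact_force: [-7.4, 0.8, 3.7]
position: [0.561, 0.0811, 0.0494]
ee_rot: [0.0, 1.0, -0.008, -0.006]
contact_force: [-10.4, 0.1, 5.2]
```

The grip met the knuckle at TCP x = 0.561, against a predicted 0.561. I'll ease the preload, release and rise.

```bash
echo '[{"dx": -0.003},{}]' > next.json && python3 steer.py next.json| sed -n 2,4p; echo '[{},{},{},{},{}]' > next.json && python3 steer.py next.json .03; echo '[{"dz": -0.005},{"dz": -0.01},{"dz": -0.02},{"dz": -0.03},{"dz": -0.04}]' > next.json && python3 steer.py next.json; echo '[{"dx": -0.03,"dz": -0.02},{"dx": -0.03,"dz": -0.02},{},{}]' > next.json && python3 steer.py next.json
python3 - <<'E'
from h import *
grab('wrist','w9');grab('scene','s9');a=cv2.imread('pics/w9.png')
u,v=proj('w9',(.59,.08,.032));print(u,v,proj('w9',(.58,.08,.032)),proj('w9',(.634,.079,.032)),proj('w9',(.644,.079,.032)));u=int(u);v=max(int(v),75)
cv2.imwrite('pics/w9c.png',cv2.resize(a[v-75:v+75,u-90:u+90],None,fx=4,fy=4,interpolation=cv2.INTER_CUBIC));print(u-90,v-75)
E
```

```text
position: [0.5608, 0.0811, 0.0496]
ee_rot: [0.0, 1.0, -0.008, -0.002]
contact_force: [-5.8, 0.8, -1.1]
clock: 18.45
position: [0.5645, 0.081, 0.0506]
ee_rot: [0.0, 1.0, -0.008, 0.001]
contact_force: [0.8, -0.6, 0.9]
width: 0.0302
gripper_force: 0.0
clock: 18.87
position: [0.5618, 0.081, 0.155]
ee_rot: [0.0, 1.0, -0.008, -0.002]
contact_force: [0.6, 0.4, -0.6]
width: 0.0299
gripper_force: 0.0
clock: 19.2
position: [0.5032, 0.0822, 0.1979]
ee_rot: [-0.0, 1.0, -0.008, 0.002]
contact_force: [0.8, -0.4, -0.2]
width: 0.0301
gripper_force: 0.0
318.3922737417158 130.18946521582797 [318.58334607 143.01951791] [318.78228706  70.26543061] [318.58180447  55.79522542]
228 55
```

View pics/w9c.png

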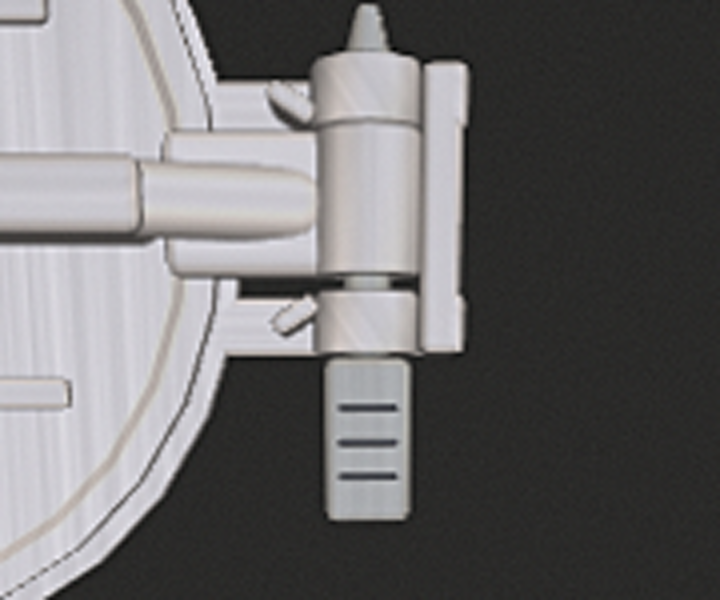

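The pin is through all three knuckles: its tip is out at the far side (crop 370,5) and its grip is against the near knuckle (crop 367,358). The gripper is clear, so I'm handing it in.

```bash
python3 -c "
from rig import manip, readout, get_image
print(manip.sign_off())"
```

```text
the job is handed in; nothing more can be done
None
```

The upper plate is seated, the hinge pin is through all three knuckles with its grip against the outer one, and the job was handed in at about 19 s with the gripper clear and nothing else touched.

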